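# Put the sample vial in the dry box and walk its sticky lid shut

### The job

Stand the vial from the worktop upright in the empty middle hole of the dry box's tray, then close the box's sliding glass lid until it lies fully home against the far stop at both its ends. The lid sticks on its rubber strips and jams when one end runs ahead, so walk it shut gently with light pushes on its left and right ends in turn, feeling for the force: do not shove or pinch it. Leave the amber bottle where it stands.

Things in the scene. Friction and masses are not known exactly. Their poses are not given: they have to be found in the camera images.
- dry_box: white steel bench box, fixed, 220 mm long (x) by 300 mm wide (y); origin under its centre on the worktop, z up; x points away from the robot and is the way the lid closes, y to its left. Its deck is 74 mm high, with a hatch (x -4 to 94 mm, y -105 to 105 mm) in its far half. The lid runs on two rubber strips (y = +-115 mm, 76 mm high) between side guides 86 mm high
- stop (a point): middle of the rubber face of the lid stop across the far end of the box (at box x = 98 mm), 82 mm above the worktop; the stop is 92 mm high. The lid is home when its far edge touches this face
- socket (a point): centre of the bottom of the empty middle hole of the tray in the hatch: hole 26 mm wide, 12 mm deep, its bottom 18 mm and the tray's top 30 mm above the worktop, 32 mm in front of the stop. The holes 72 mm to the left and right of it hold other vials
- vial: the only vial standing on the worktop, plastic screw cap, 23 mm diameter, 47 mm tall, 22 g; origin at the centre of its underside, z up its axis
- lid: sliding lid, 110 mm (x) by 280 mm (y): glass in an aluminium frame, top 86 mm above the worktop, with an upright bar along its whole near edge, 12 mm thick, top 100 mm above the worktop. Origin at the centre of its underside, axes as the box's. Cannot be lifted out; starts 54 to 70 mm open, up to 0.04 rad askew. The glass breaks if the robot presses or pinches the lid with more than 21 N
- lid_left (a point): left push point, on the near face of the lid's bar (smooth plastic), 125 mm left of the middle, 94 mm above the worktop; 110.5 mm from the stop face when home. The strip under each end drags with about 12 N: a push of that size here moves this end while the lid turns about its other end; a push at the middle needs about 24 N
- lid_right (a point): right push point, the same 125 mm right of the middle. The lid has 3.5 mm to each side guide: once an end is 16 to 19 mm ahead of the other, the lid jams crosswise and must not be forced; a push at the end that lags frees it
- indicator_bottle: bystander: small amber bottle with white cap, 37 mm diameter, 86 mm tall; origin at the centre of its underside
- flask: bystander, fixed: small stoppered conical flask, 59 mm diameter, 117 mm tall; origin at the centre of its underside
Mind the look-alikes: they are no part of the job. What is shaped like the vial but brown or green is not meant.

How it is judged:
By the outcome, as a careful person would: the job done as asked, in the order asked, and still so for the second after the job is handed in, with the robot touching nothing.
It also fails if it takes over 72 s, if anything falls off the work surface, if the arm or the gripper's body presses on something with over 40 N, if the wrist force passes 120 N, or if a joint passes its speed limit or range.

### The arm

A 6-joint arm with a two-finger parallel gripper is mounted at the origin on a cart in front of the work surface, level with it; the furniture and walls round the work are solid. World frame = base frame: x ahead of the robot, y to its left, z up, the work surface at z = 0. Lengths are in mm, angles in degrees, forces in N, time in s.
With the tool pointing down it reaches from about 350 to 850 mm from the base axis. Payload 8.1 kg.
Tool frame: the origin (TCP) lies at the very end of the fingers, on their centre line; the grasp point (between the pads) lies 19 mm behind it (r.grip_point_offset is the distance from the TCP to the grasp point, in mm); z points along the fingers, y is the line along which they close (so a half turn about z gives the same grasp; the last joint's range is limited). The gripper opens to 85 mm and grips with 20 to 120 N. Pads are 22 mm wide; open, the fingers measure 114 mm over their backs; the gripper's body (76 mm by 85 mm) begins 54 mm behind the grasp point. The pads swing forward as they close: fully open they stand 13 mm farther back than shut.
Start: joints at [67.357, 7.471, 85.268, -0, 87.261, -4.893], TCP at [182.899, 571.448, 231.292] pointing down, gripper open.
Joint ranges: [-169.43, 169.43], [-51.17, 129.36], [1.28, 143.12], [-76.62, 256.62], [0, 156.53], [-152.29, 152.29]. Speed limits (degrees/s): [136.94, 136.94, 159.86, 180, 180, 180].

### API

Orientations are given as [roll, pitch, yaw] about the fixed x, y, z axes, in that order (R = Rz(yaw) Ry(pitch) Rx(roll)).
In Python, from bench import status, eyes, r gives the robot as it stands.
- The arm moves only by the shell command python3 -m handwheel 'ROWS' [FORCE]. ROWS is a JSON object whose one key "series" holds a list that holds one entry, the list of rows, each a list of 7 numbers: the shift along the tool's x, y, z in cm, then the turn, a rotation vector about the tool's x, y, z in rad, then the opening, from 0 (shut) to 1 (fully open). In form: {"series": [[[tx, ty, tz, rx, ry, rz, claw], ...]]}. A call has 1 to 12 rows; each row is the pose to reach, as a shift and turn from the pose commanded when the call began, along the tool's axes at that moment; what a row does not reach only later rows make up. A row lasts 1/8 s, in which the tool goes at most 62.5 mm and 10.7 degrees, less where a joint would pass 70% of its speed; a pose out of reach is approached as far as the arm can. A call with a gripper value outside its range is refused whole. The fingers move at their own pace and stop on an object; FORCE is the grip in N (left out, the last holds). Time passes only in rows, so rows that repeat a pose let the fingers close. It gives the time, the measured TCP pose, the force, the opening and the grip force at its end, in the units of the state.
- status.sense(): the state, without advancing time (a new reading comes with each control period).
- eyes.snapshot(name): name is "side" or "top" or "wrist"; returns a dict with "img" (420x560x3 uint8, red, green, blue), "mtx" (3x3 intrinsics, pixels), "k1" (the pictures are not rectified: a ray, as slopes to the right and down, at radius r is drawn at 1 + k1 r^2 times it, then the intrinsics apply), "R" (3x3) and "t" (3): a world point X has camera coordinates R X + t. Camera axes: x right, y down, z forward; pixel columns grow to the right and rows downward; lengths in mm; the calibration is good to about 2 mm. A picture is of the moment at which its call begins. There is no depth.
- r.hand_in(): hands the job in; it is judged then, once.
The state is a dict: "time": time; "joint_pos": joint angles; "qd": joint speeds; "joint_efforts": joint torques, N m; "tool_pos": TCP position; "tcp_rot": TCP orientation; "ft_force": force on the tool from outside, world axes, zero at the start; "wrist_torque": the same for the moment, N m; "finger_gap": finger opening in mm; "grip_force": force on a finger pad.
Only numpy, scipy, OpenCV 4.12 (cv2) and the standard library are available. Lean on these libraries where they do the work, as an engineer would, in place of code of your own. Each camera call takes 0.05 s, during which the arm holds its last target. There are 200 camera calls.

## Working session

There is one attempt and no reset: what is moved stays moved. The work goes in short steps, Python scripts to look and compute and a shell command to move; the robot and the scene stay as the last step left them, time stands still between calls to the robot, and variables do not carry over. Pictures are saved under pics/ and viewed, at most 10 in all, crops included, and the job is handed in when it is done.

```bash
mkdir -p pics; ls; python3 - <<'E'
from bench import status, eyes, r
import cv2,numpy as np
s=status.sense();print({k:np.round(v,2) for k,v in s.items()}, r.grip_point_offset)
for n in("side","top"):
    d=eyes.snapshot(n);cv2.imwrite(f"pics/{n}0.png",d["img"][:,:,::-1]);print(n,d["mtx"],d["k1"],-d["R"].T@d["t"],d["R"])
E
```

```text
pics
{'time': np.float64(0.0), 'joint_pos': array([67.35,  7.51, 85.33,  0.  , 87.26, -4.89]), 'qd': array([-0.04,  0.05,  0.02,  0.06,  0.02,  0.03]), 'joint_efforts': array([ 0.000e+00, -5.694e+01, -5.006e+01, -0.000e+00,  1.000e-02,
       -0.000e+00]), 'tool_pos': array([182.7 , 570.92, 230.24]), 'tcp_rot': array([-1.7989e+02, -1.0000e-02,  1.6225e+02]), 'ft_force': array([-0.19, -0.33,  0.28]), 'wrist_torque': array([-0.01, -0.07, -0.01]), 'grip_force': np.float64(0.0), 'finger_gap': np.float64(85.38)} 18.700000000000003
side [[437.50032733   0.         273.760849  ]
 [  0.         437.50032733 210.13329906]
 [  0.           0.           1.        ]] -0.11784179795703828 [444.86272855 564.6360555  696.43747784] [[-0.99467023 -0.10155484 -0.01782565]
 [-0.05521094  0.67060627 -0.73975603]
 [ 0.0870798  -0.73482912 -0.67263903]]
top [[385.579291     0.         276.80981965]
 [  0.         385.579291   208.37752503]
 [  0.           0.           1.        ]] -0.02700666324071787 [ 404.22523079  -74.7573183  1085.59954475] [[ 0.025858   -0.9996171  -0.00985002]
 [-0.99422165 -0.02468901 -0.10446899]
 [ 0.1041858   0.01249446 -0.99447936]]
```

View pics/top0.png

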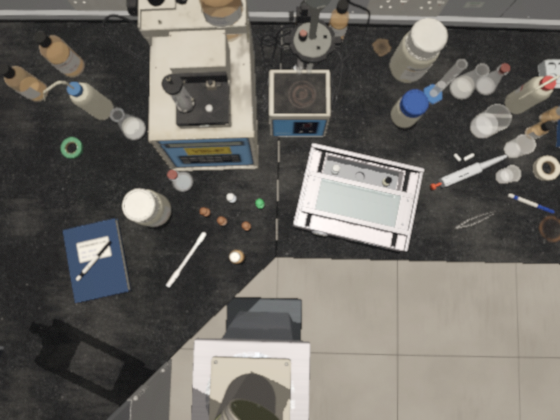

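View pics/side0.png

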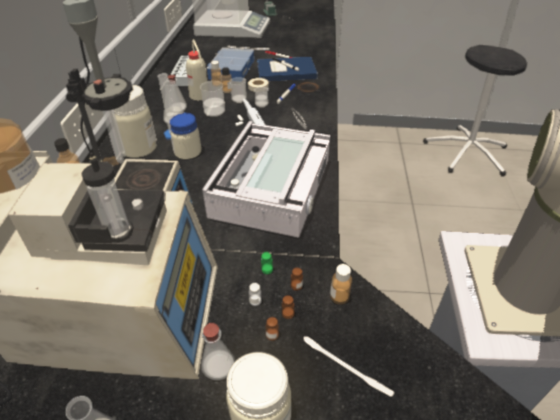

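The top view shows the box with corners near (313,146), (423,164), (408,249) and (296,229), so its yaw is about -10°. The white vial is at (232,198), green and brown decoys surround it, the amber bottle is at (237,257) and the flask at (175,177). In the side view the vial is at (255,293).

```bash
cat > h.py <<'E'
from bench import status, eyes, r
import cv2,numpy as np
def ray(d,uv):
    k=d["k1"];K=np.array(d["mtx"])
    # r_d = r(1+k r^2): same as cv2 model with k1 only
    p=cv2.undistortPoints(np.array(uv,float).reshape(-1,1,2),K,np.array([k,0,0,0.])).reshape(-1,2)
    R=np.array(d["R"]);v=np.c_[p,np.ones(len(p))]@R
    return -R.T@np.array(d["t"]),v
def plane(d,uv,z):
    c,v=ray(d,uv);return c+v*((z-c[2])/v[:,2])[:,None]
def proj(d,X):
    R=np.array(d["R"]);rv=cv2.Rodrigues(R)[0]
    return cv2.projectPoints(np.array(X,float).reshape(-1,1,3),rv,np.array(d["t"],float),np.array(d["mtx"]),np.array([d["k1"],0,0,0.]))[0].reshape(-1,2)
def tri(d1,u1,d2,u2):
    A=np.zeros((3,3));b=np.zeros(3);C=[]
    for d,u in((d1,u1),(d2,u2)):
        c,v=ray(d,[u]);v=v[0]/np.linalg.norm(v[0]);P=np.eye(3)-np.outer(v,v);A+=P;b+=P@c;C.append((c,P))
    X=np.linalg.solve(A,b);return X,[np.linalg.norm(P@(X-c)) for c,P in C]
def crop(d,x0,y0,w,h,f,name):
    cv2.imwrite("pics/"+name,cv2.resize(d["img"][y0:y0+h,x0:x0+w,::-1],None,fx=f,fy=f,interpolation=cv2.INTER_CUBIC))
E
python3 - <<'E'
from h import *
t=eyes.snapshot("top");s=eyes.snapshot("side")
crop(t,285,135,150,125,5,"tbox.png")
a=cv2.resize(t["img"][185:275,190:275,::-1],None,fx=4,fy=4,interpolation=cv2.INTER_CUBIC)
b=cv2.resize(s["img"][240:340,235:360,::-1],None,fx=3.5,fy=3.5,interpolation=cv2.INTER_CUBIC)
c=np.zeros((370,800,3),np.uint8);c[:360,:340]=a;c[:350,350:350+437]=b[:350,:437];cv2.imwrite("pics/v.png",c)
crop(s,200,115,140,120,5,"sbox.png")
E
```

```text
(no output)
```

View pics/tbox.png

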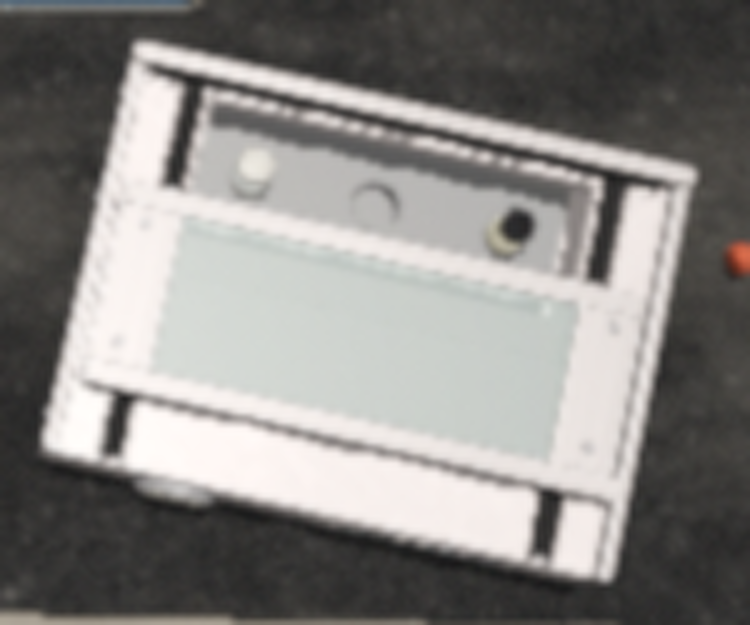

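View pics/v.png

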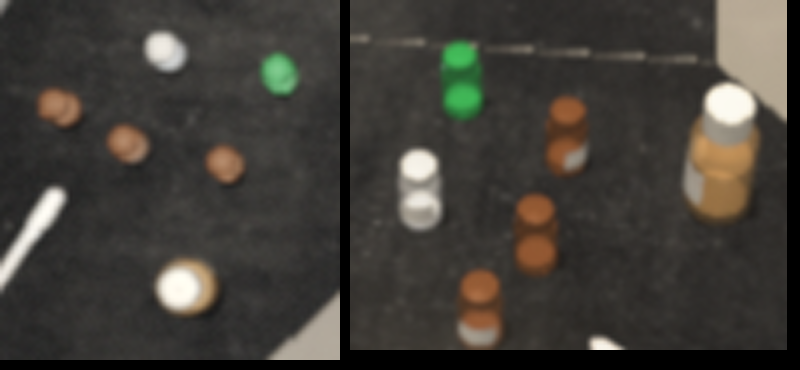

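View pics/sbox.png

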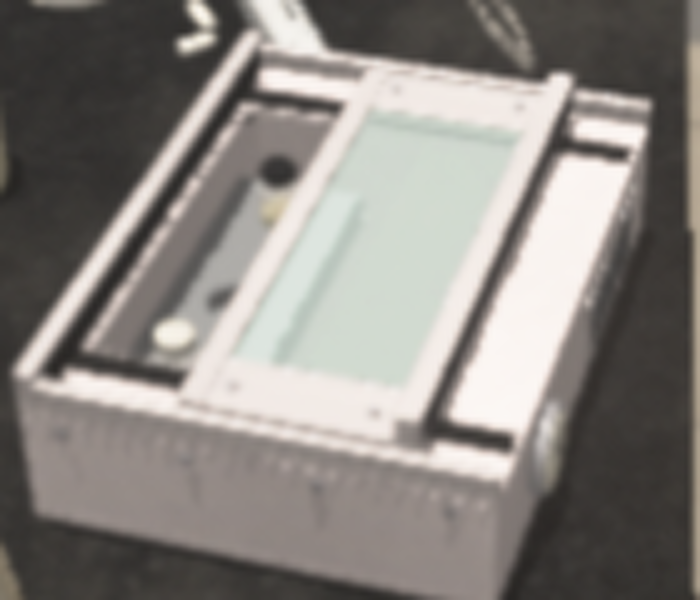

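The top crop shows the stop's outer corners at crop (135,42) and (697,172), and the near box corners at (40,455) and (613,580). The lid bar runs from (85,383) to (615,500), and the empty hole is near (375,207), partly under the lid. The vial crop puts the cap centre at (163,48) in the top half and (420,165) in the side half.

```bash
cat >> h.py <<'E'
def box(yaw,c):
    a=np.radians(yaw);R=np.array([[np.cos(a),-np.sin(a),0],[np.sin(a),np.cos(a),0],[0,0,1]]);return R,np.array([c[0],c[1],0])
E
python3 - <<'E'
from h import *
from scipy.optimize import least_squares
t=eyes.snapshot("top");s=eyes.snapshot("side")
T=lambda x,y:((x+.5)/5-.5+285,(y+.5)/5-.5+135)
S=lambda x,y:((x+.5)/5-.5+200,(y+.5)/5-.5+115)
V,e=tri(t,(230.6,196.8),s,((420-350)/3.5+235-.4,165/3.5+240-.4));print("vial cap",V,e)
P=plane(t,[T(135,42),T(697,172)],92);Q=plane(t,[T(40,455),T(613,580)],74);Q2=plane(t,[T(40,455),T(613,580)],86)
print(P,Q,Q2);ang=lambda a:np.degrees(np.arctan2(-(a[1]-a[0])[0]*-1,(a[0]-a[1])[1]))
for a in(P,Q):
    v=a[0]-a[1];print("len",np.linalg.norm(v),"yaw",np.degrees(np.arctan2(-v[0],v[1])))
print("len x",np.linalg.norm(P.mean(0)-Q.mean(0)),np.linalg.norm(P.mean(0)-Q2.mean(0)))
# side
P2=plane(s,[S(20,370),S(248,35)],92)
print("side stop corners",P2)
# fit box: stop corners (110,+-150,92), near corners deck (-110,+-150,z)
def model(p,zn):
    R,c=box(p[2],p[:2]);return c+np.array([[110,150,92],[110,-150,92],[-110,150,zn],[-110,-150,zn]])@R.T
for zn in(74,86):
  def f(p):
    X=model(p,zn);return np.r_[(proj(t,X)-[T(135,42),T(697,172),T(40,455),T(613,580)]).ravel(),(proj(s,X[:2])-[S(20,370),S(248,35)]).ravel()]
  q=least_squares(f,[480,-200,-10]);R,c=box(q.x[2],q.x[:2]);print(zn,q.x,np.round(q.fun,1))
  print(" socket",c+R@[66,0,18]," hole in top crop",(proj(t,[c+R@[66,0,30]])-[285,135])*5,"side",(proj(s,[c+R@[66,0,30]])-[200,115])*5)
  # lid bar near-edge top line
  B=plane(t,[T(85,383),T(615,500)],100);print(" bar near top ends in box frame",(B-c)@R)
E
```

```text
vial cap [542.86058693  65.43351432  42.77552575] [np.float64(0.71371155086561), np.float64(0.7137115508654033)]
[[ 683.98602745 -149.55804787   92.        ]
 [ 621.61895191 -445.21112826   92.        ]] [[ 465.79063086 -104.66218134   74.        ]
 [ 407.94736244 -404.92885523   74.        ]] [[ 465.06031737 -104.30743784   86.        ]
 [ 407.90320902 -401.01222788   86.        ]]
len 302.15955397559014 yaw -11.911726385182865
len 305.7873757235943 yaw -10.90386765992284
len x 220.82821893492846 220.9772848901997
side stop corners [[ 683.35216969 -152.78450458   92.        ]
 [ 623.99343988 -439.21687682   92.        ]]
74 [ 545.1992912  -276.04159719  -11.30390757] [ 0.4  0.6 -0.2 -0.8  1.  -0.3 -1.3 -0.   0.2  0.7  0.4 -1.1]
 socket [ 609.91897652 -288.97845662   18.        ]  hole in top crop [[373.17211868 206.64954176]] side [[237.28365053 298.15380071]]
 bar near top ends in box frame [[ -71.95333337  138.44004543  100.        ]
 [ -70.95523742 -138.33357749  100.        ]]
86 [ 545.03492427 -275.08952625  -11.4584599 ] [ 0.1  0.5 -0.5 -0.5  0.8 -0.7 -0.3  0.2  0.   0.8  0.6 -0.9]
 socket [ 609.71947768 -288.20091633   18.        ]  hole in top crop [[371.77057826 206.96917628]] side [[237.45093658 299.12408932]]
 bar near top ends in box frame [[ -71.97627893  137.34500921  100.        ]
 [ -70.23160534 -139.42491446  100.        ]]
```

```bash
cat >> h.py <<'E'
from scipy.spatial.transform import Rotation as Ro
def go(x,y,z,yaw=None):
    s=status.sense();R=Ro.from_euler("xyz",s["tcp_rot"],degrees=True)
    d=R.inv().apply(np.array([x,y,z])-s["tool_pos"])/10
    T=Ro.from_euler("xyz",[180,0,s["tcp_rot"][2] if yaw is None else yaw],degrees=True)
    rv=(R.inv()*T).as_rotvec()
    print("shift cm",np.round(d,2),"rv",np.round(rv,3),"t",s["time"])
E
python3 -c "
from h import *
go(543,65,215,168.6)"
```

```text
shift cm [-49.74 -37.24   1.62] rv [-0.001 -0.    -0.111] t 0.3
```

```bash
python3 -m handwheel '{"series": [[[-49.7,-37.2,0,0,0,-0.111,1],[-49.7,-37.2,0,0,0,-0.111,1],[-49.7,-37.2,0,0,0,-0.111,1],[-49.7,-37.2,0,0,0,-0.111,1],[-49.7,-37.2,0,0,0,-0.111,1],[-49.7,-37.2,0,0,0,-0.111,1],[-49.7,-37.2,0,0,0,-0.111,1],[-49.7,-37.2,0,0,0,-0.111,1],[-49.7,-37.2,0,0,0,-0.111,1],[-49.7,-37.2,0,0,0,-0.111,1],[-49.7,-37.2,1.5,0,0,-0.111,1],[-49.7,-37.2,1.5,0,0,-0.111,1]]]}'
python3 - <<'E'
from h import *
d=eyes.snapshot("wrist");cv2.imwrite("pics/w1.png",d["img"][:,:,::-1]);s=status.sense();print(s["tool_pos"],s["tcp_rot"],s["joint_pos"])
print(-d["R"].T@d["t"],d["R"],d["mtx"],d["k1"],proj(d,[[543,65,47],[543,65,0],s["tool_pos"]]))
E
```

```text
time: 1.8
tool_pos: [541.6, 65.6, 214.4]
tcp_rot: [-180.0, -0.2, 168.6]
ft_force: [-0.1, 0.4, -1.1]
finger_gap: 85.1
grip_force: 0.0
[541.81754954  66.18566004 215.34052092] [-1.79989028e+02 -1.32473671e-01  1.68625598e+02] [ 1.56948561e+00 -3.36089544e-01  9.50692718e+01  1.90414135e-02
  8.53983833e+01 -7.70576743e+01]
[462.86271856  82.14304476 358.06396928] [[ 0.19791857  0.9802179   0.00105653]
 [ 0.93155988 -0.18842905  0.31095127]
 [ 0.30499908 -0.06055881 -0.95042527]] [[311.84816506   0.         281.35967091]
 [  0.         311.84816506 210.18994837]
 [  0.           0.           1.        ]] -0.06584875442309734 [[280.12477737 191.8955315 ]
 [280.23362135 181.68226731]
 [281.03861474 272.470101  ]]
```

View pics/w1.png

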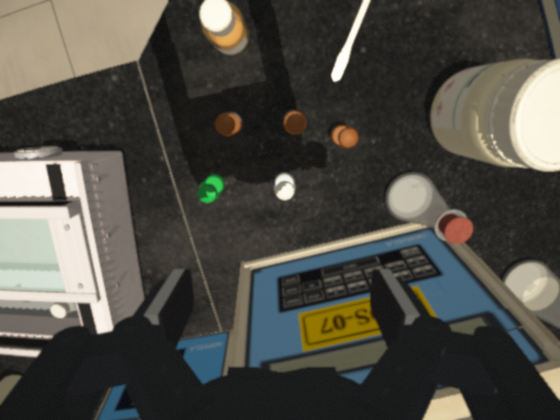

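The wrist view has the white vial at about (285,186), with its cap near (285,191). Green is at (210,188) and browns at (228,124), (295,122) and (345,136). The amber bottle is at (222,30).

```bash
python3 - <<'E'
from h import *
def blob(d,x0,y0,x1,y1):
    g=d["img"][y0:y1,x0:x1].astype(int);
    for th in(110,150,180,200,215):
        m=(g.min(2)>th).astype(np.uint8);n,l,st,c=cv2.connectedComponentsWithStats(m)
        if n<2: continue
        i=1+np.argmax(st[1:,4]);print(th,"c",np.round(c[i]+[x0,y0],1),"box",st[i][:4]+[x0,y0,0,0],st[i][4])
t=eyes.snapshot("top");s=eyes.snapshot("side");w=eyes.snapshot("wrist")
for n,d,b in(("top",t,(222,186,246,210)),("side",s,(246,278,266,310)),("wrist",w,(270,165,302,205))): print(n);blob(d,*b)
E
```

```text
top
110 c [232.3 197.7] box [230 193   6  10] 45
150 c [232.7 197.7] box [231 194   5   8] 26
180 c [231.5 195.5] box [231 195   2   2] 4
side
110 c [254.1 294. ] box [249 282  12  24] 229
150 c [254.6 298.1] box [250 294  11  11] 78
180 c [253.1 287.1] box [250 283   8   9] 49
200 c [253.3 287.1] box [250 283   8   8] 43
215 c [253.3 287.2] box [250 284   8   7] 35
wrist
110 c [283.1 185.1] box [273 172  21  27] 444
150 c [283.7 185.3] box [274 173  19  25] 325
180 c [283.9 185.6] box [275 173  17  25] 274
200 c [284.4 190.2] box [276 182  16  15] 154
215 c [284.3 190.3] box [277 183  15  14] 138
```

```bash
python3 - <<'E'
from h import *
t=eyes.snapshot("top");s=eyes.snapshot("side");w=eyes.snapshot("wrist")
print(plane(w,[(284,190)],47),plane(s,[(254.2,287)],47),plane(t,[(230.6,196.8)],47))
print(tri(w,(284,190),s,(254.2,287)),tri(w,(284,190),t,(230.6,196.8)))
x=status.sense();print(x["tool_pos"],x["tcp_rot"],x["time"]);go(541.5,67.5,14)
E
```

```text
[[544.42076747  70.24321925  47.        ]] [[543.6058294   69.26363177  47.        ]] [[541.58212267  64.83809724  47.        ]]
(array([543.68567273,  70.35626101,  48.57324667]), [np.float64(0.32050765453157737), np.float64(0.3205076545314163)]) (array([545.49666128,  68.18774288,  34.08364462]), [np.float64(2.687319810673224), np.float64(2.6873198106731864)])
[542.80195294  66.49967541 216.93022696] [1.79986751e+02 5.49813365e-02 1.68693931e+02] 2.15
shift cm [ 0.17  0.07 20.29] rv [0.    0.001 0.   ] t 2.15
```

```bash
python3 -m handwheel '{"series": [[[0,0.35,6,0,0,0,0.6],[0,0.35,12,0,0,0,0.6],[0,0.35,16,0,0,0,0.6],[0,0.35,19,0,0,0,0.6],[0,0.35,20.3,0,0,0,0.6],[0,0.35,20.3,0,0,0,0.6],[0,0.35,20.3,0,0,0,0.1],[0,0.35,20.3,0,0,0,0.1],[0,0.35,20.3,0,0,0,0.1],[0,0.35,20.3,0,0,0,0.1],[0,0.35,20.3,0,0,0,0.1]]]}' 25
python3 - <<'E'
from h import *
print(status.sense()["finger_gap"],status.sense()["grip_force"])
E
```

```text
time: 3.52
tool_pos: [545.1, 69.1, 15.2]
tcp_rot: [180.0, 0.2, 168.6]
ft_force: [-0.8, 1.1, 6.1]
finger_gap: 21.9
grip_force: 24.8
21.88702525134556 24.76376494334545
```

```bash
python3 -m handwheel '{"series": [[[0,0,-6,0,0,0,0.1],[0,0,-12,0,0,0,0.1],[0,0,-14.7,0,0,0,0.1],[-2.4,-6,-14.7,0,0,0,0.1],[-13.6,-33.7,-14.7,0,0,0,0.1],[-13.6,-33.7,-14.7,0,0,0,0.1],[-13.6,-33.7,-14.7,0,0,0,0.1],[-13.6,-33.7,-14.7,0,0,0,0.1],[-13.6,-33.7,-14.7,0,0,0,0.1],[-13.6,-33.7,-14.7,0,0,0,0.1],[-13.6,-33.7,-14.7,0,0,0,0.1],[-13.6,-33.7,-14.7,0,0,0,0.1]]]}'
python3 - <<'E'
from h import *
d=eyes.snapshot("wrist");x=status.sense();print(x["tool_pos"],x["tcp_rot"],x["finger_gap"],x["ft_force"])
R,c=box(-11.4,(545.1,-275.6))
print(proj(d,[c+R@[66,0,30],x["tool_pos"]]),proj(d,[c+R@[66,y,65] for y in(-72,72)]))
crop(d,170,120,220,200,3.2,"w2.png")
E
```

```text
time: 5.03
tool_pos: [610.4, -286.8, 160.6]
tcp_rot: [180.0, 0.0, 168.7]
ft_force: [0.2, -0.0, 0.8]
finger_gap: 21.9
grip_force: 24.9
[ 610.49058798 -286.736945    160.63132257] [1.79993909e+02 1.29086994e-02 1.68704963e+02] 21.689891646552915 [0.22185836 0.06719292 0.09232306]
[[278.05639014 199.84852272]
 [279.84159831 271.62476572]] [[189.14375178 211.95583372]
 [366.25120646 212.2117532 ]]
```

View pics/w2.png

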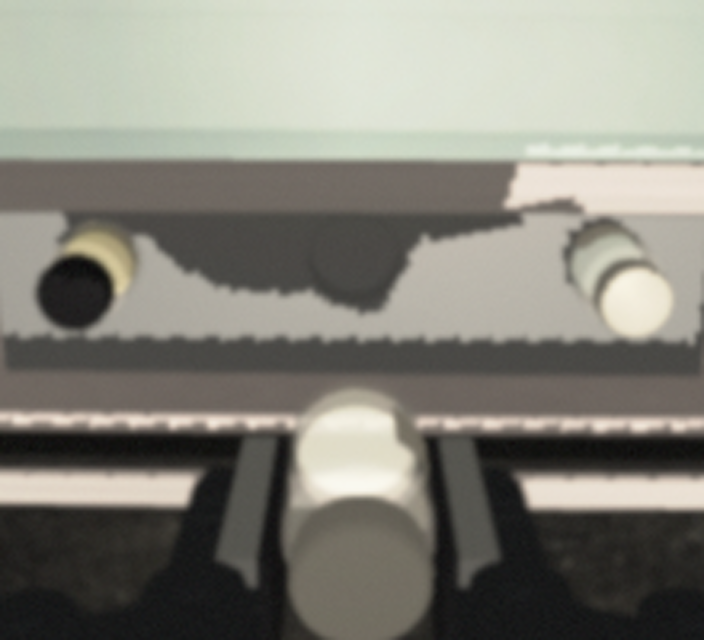

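The wrist crop shows the hole as a dark ellipse centred at crop (355,257), about px (281,200). The held vial is upright, with its cap at crop (362,575). The neighbouring caps are at (75,292) and (637,300).

```bash
python3 - <<'E'
from h import *
d=eyes.snapshot("wrist");g=cv2.cvtColor(d["img"],cv2.COLOR_RGB2GRAY)
def cr(x0,y0,x1,y1,f,hi):
    a=g[y0:y1,x0:x1].astype(float);a=np.clip((a-hi[0])/(hi[1]-hi[0]),0,1)*255
    return cv2.resize(a.astype(np.uint8),None,fx=f,fy=f,interpolation=cv2.INTER_CUBIC)
h=cr(255,180,307,222,8,(45,95));v=cr(250,235,310,325,6,(20,255))
o=np.zeros((560,800),np.uint8);o[:h.shape[0],:416]=h;o[:540,430:790]=v;cv2.imwrite("pics/w3.png",o)
p=np.array([610.0,-288.2,160.3]);R,c=box(168.7,p[:2])
print(proj(d,[p+[0,0,-13],p+[0,0,34]]))
E
```

```text
[[277.08354516 259.25064068]
 [275.82259517 311.1344675 ]]
```

View pics/w3.png

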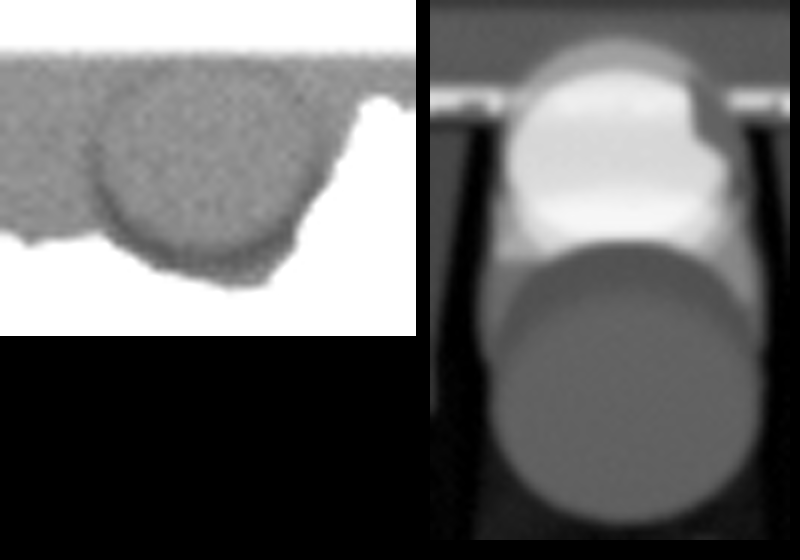

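The enlargement shows the hole floor centred near px (280.7,198.3), the vial's underside near (282.1,260.4) and the cap near (282.4,302). I can work out the vial-to-hole offset from this one view.

```bash
python3 - <<'E'
from h import *
d=eyes.snapshot("wrist");x=status.sense();print(x["tool_pos"],x["time"])
R,_=box(168.7,(0,0))
b=plane(d,[(282.1,260.4)],147.3)[0];h=plane(d,[(280.7,198.3)],18)[0];cp=plane(d,[(282.4,302)],194.3)[0]
print("bottom",b,"cap",cp,"hole",h)
for n,v in(("tcp->bottom",b-x["tool_pos"]),("tcp->cap",cp-x["tool_pos"]),("bottom->hole",h-b)):
    w=R.T@v;print(n,"tool x,y mm",w[0],-w[1])
# contour check of hole rim/floor & cap with hough-free edges
g=d["img"].astype(int)
print("col profile u=282, v176..225",g[176:225,282].mean(1).astype(int))
print("row v=200",g[200,258:306].mean(1).astype(int))
print("col vial u=282 v 238..330",g[236:330,282].mean(1).astype(int))
E
```

```text
[ 610.522457   -286.97114229  160.68177639] 5.175
bottom [ 611.3064261  -285.67656142  147.3       ] cap [ 606.16162926 -284.70838852  194.3       ] hole [ 612.38658375 -286.75799519   18.        ]
tcp->bottom tool x,y mm -0.5151034689966254 1.4231006957785548
tcp->cap tool x,y mm 4.719669474673602 1.3644021300821791
bottom->hole tool x,y mm -1.27112119660067 -0.8488170789001765
col profile u=282, v176..225 [107 105 105 106 107 105 106 106 104  99  85  74  74  73  74  73  74  73
  73  72  72  71  72  72  73  73  71  73  72  73  70  72  72  70  68  66
  63  65  68  77  97 126 151 169 173 174 174 172 164]
row v=200 [ 72  74  72  73  71  73  72  69  67  66  70  72  73  73  73  71  73  73
  72  72  72  72  72  72  73  73  73  72  72  73  72  73  73  71  73  69
  67  68  71  79 102 133 159 176 183 183 183 183]
col vial u=282 v 238..330 [ 85  95 103 108 116 133 154 163 164 169 183 206 221 228 232 233 231 227
 225 221 216 215 216 214 215 215 216 218 220 225 230 235 239 242 244 245
 244 238 208 144 103  96  95  95  93  96  97  99 102 105 108 109 109 110
 110 109 109 109 110 110 108 108 107 109 108 109 108 108 107 108 108 107
 107 106 107 107 107 107 106 108 106 107 107 106 102  88  62  39  34  34
  34  36  34  33]
```

```bash
python3 -m handwheel '{"series": [[[-0.19,-0.09,5,0,0.05,0,0.1],[-0.19,-0.09,9,0,0.05,0,0.1],[-0.19,-0.09,11,0,0.05,0,0.1],[-0.19,-0.09,11.3,0,0.05,0,0.1],[-0.19,-0.09,11.5,0,0.05,0,0.1],[-0.19,-0.09,11.7,0,0.05,0,0.1],[-0.19,-0.09,11.9,0,0.05,0,0.1],[-0.19,-0.09,12.0,0,0.05,0,0.1],[-0.19,-0.09,12.0,0,0.05,0,0.1]]]}'
python3 -c "
from h import *
for i in range(3):
  d=eyes.snapshot('wrist');x=status.sense();print(x['tool_pos'],x['tcp_rot'],x['ft_force'],x['wrist_torque'])
"
```

```text
time: 6.3
tool_pos: [612.3, -289.3, 40.5]
tcp_rot: [180.0, -2.8, 168.6]
ft_force: [1.1, 1.1, 0.9]
finger_gap: 21.4
grip_force: 24.9
[ 612.25600775 -289.31110455   40.51825254] [179.99468655  -2.83390557 168.61356496] [1.9908833  1.50327247 0.85605354] [ 0.19540146 -0.24239905 -0.00383979]
[ 612.27260193 -289.31316259   40.54101383] [179.99456401  -2.83361894 168.61467709] [1.35714896 2.07767488 0.45218412] [ 0.21866826 -0.27555514 -0.05218316]
[ 612.26316796 -289.32025393   40.52265439] [179.99678221  -2.83546102 168.61530116] [2.94183198 1.07479418 1.68688614] [ 0.25882137 -0.31300672 -0.06434727]
```

```bash
python3 -m handwheel '{"series": [[[-0.01,0,0.2,0,0,0,0.1],[-0.02,0,0.4,0,0,0,0.1],[-0.03,0,0.6,0,0,0,0.1],[-0.03,0,0.7,0,0,0,0.1],[-0.03,0,0.7,0,0,0,0.1]]]}'
python3 -c "
from h import *
for i in range(2):
  d=eyes.snapshot('wrist');x=status.sense();print(x['tool_pos'],x['tcp_rot'],x['ft_force'],x['wrist_torque'])
"
```

```text
time: 7.08
tool_pos: [612.0, -289.2, 33.4]
tcp_rot: [180.0, -2.9, 168.6]
ft_force: [1.9, 3.2, 2.2]
finger_gap: 21.8
grip_force: 25.0
[ 612.02511198 -289.26323625   33.38849302] [179.98931605  -2.85753326 168.61311052] [1.94126726 3.12382614 3.0299933 ] [ 0.60535966 -0.39135905  0.01476144]
[ 612.0400959 -289.2516926   33.4054688] [179.98949728  -2.85650269 168.61526824] [2.5212312  2.91431426 2.50043502] [ 0.60919064 -0.29026926 -0.0400984 ]
```

```bash
python3 -m handwheel '{"series": [[[0,0,0,0,0,0,0.35],[0,0,0,0,0,0,0.5],[0,0,0,0,0,0,0.5],[0.15,0,-3,0,0,0,0.5],[0.4,0,-8,0,-0.05,0,0.5],[0.6,0,-13,0,-0.05,0,0.5],[0.6,0,-13,0,-0.05,0,0.5],[0.6,0,-13,0,-0.05,0,0.5]]]}'
python3 - <<'E'
from h import *
d=eyes.snapshot("wrist");s=eyes.snapshot("side");t=eyes.snapshot("top");x=status.sense();print(x["tool_pos"],x["tcp_rot"],x["ft_force"])
def cr(d,x0,y0,x1,y1,f): return cv2.resize(d["img"][y0:y1,x0:x1,::-1],None,fx=f,fy=f,interpolation=cv2.INTER_CUBIC)
o=np.zeros((600,800,3),np.uint8)
a=cr(d,0,60,560,400,1.4)[:,:784];o[:300,:500]=cr(d,160,150,410,300,2);o[300:,:420]=cr(s,200,115,340,215,3);b=cr(t,285,135,375,260,3);o[200:200+375,525:525+270]=b
cv2.imwrite("pics/p9.png",o)
E
```

```text
time: 8.18
tool_pos: [612.3, -289.6, 163.2]
tcp_rot: [-180.0, -0.0, 168.6]
ft_force: [0.3, -0.3, -0.4]
finger_gap: 42.4
grip_force: 0.0
[ 611.32712434 -288.92651505  161.04914285] [179.93896016  -0.20180056 168.60847353] [-0.24640802  0.03636969 -0.25887201]
```

View pics/p9.png

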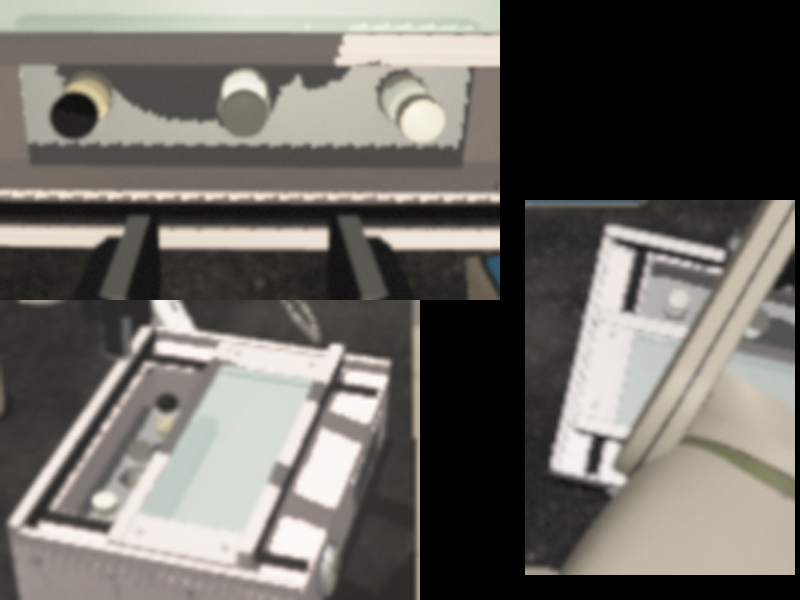

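The new vial stands in the middle hole in line with its neighbours, cap at about crop (244,112) in the wrist panel. The lid is undisturbed. Next I shut the fingers and go behind the lid's left end.

```bash
python3 -m handwheel '{"series": [[[16.6,12.5,0,0,0,0,0],[16.6,12.5,0,0,0,0,0],[16.6,12.5,0,0,0,0,0],[16.6,12.5,0,0,0,0,0],[16.6,12.5,5,0,0,0,0],[16.6,12.5,7,0,0,0,0],[16.6,12.5,7,0,0,0,0]]]}'
python3 - <<'E'
from h import *
d=eyes.snapshot("wrist");x=status.sense();print(x["tool_pos"],x["tcp_rot"],x["ft_force"],x["finger_gap"])
R,c=box(-11.4,(546.3,-276));print((x["tool_pos"]-c)@R)
E
```

```text
time: 9.2
tool_pos: [471.9, -133.1, 90.4]
tcp_rot: [179.9, -0.3, 168.6]
ft_force: [0.2, -0.4, 0.1]
finger_gap: 0.1
grip_force: 0.0
[ 473.28260661 -133.73887993   92.20818784] [ 1.79969324e+02 -1.79843475e-01  1.68611462e+02] [ 0.30817982 -0.63899769  0.32774205] 0.2382498670399286
[-99.69580061 125.02205149  92.20818784]
```

```bash
python3 -m handwheel '{"series": [[[-0.5,0,0.2,0,0,0,0],[-0.9,0,0.2,0,0,0,0],[-1.1,0,0.2,0,0,0,0],[-1.3,0,0.2,0,0,0,0],[-1.5,0,0.2,0,0,0,0],[-1.7,0,0.2,0,0,0,0],[-1.7,0,0.2,0,0,0,0]]]}'
```

```text
time: 10.12
tool_pos: [489.7, -137.2, 90.8]
tcp_rot: [180.0, -0.2, 168.6]
ft_force: [-5.9, 0.2, 2.0]
finger_gap: -0.1
grip_force: 2.9
```

```bash
python3 -m handwheel '{"series": [[[-0.1,0,0,0,0,0,0],[-0.2,0,0,0,0,0,0],[-0.3,0,0,0,0,0,0],[-0.4,0,0,0,0,0,0]]]}';python3 -m handwheel '{"series": [[[-0.1,0,0,0,0,0,0],[-0.2,0,0,0,0,0,0],[-0.3,0,0,0,0,0,0],[-0.4,0,0,0,0,0,0],[-0.5,0,0,0,0,0,0]]]}'
```

```text
time: 10.62
tool_pos: [492.0, -137.3, 90.1]
tcp_rot: [179.9, -0.4, 168.6]
ft_force: [-12.4, 4.8, 4.8]
finger_gap: -0.4
grip_force: 6.4
time: 11.25
tool_pos: [496.7, -137.7, 89.8]
tcp_rot: [179.9, -0.4, 168.6]
ft_force: [-12.1, 6.3, 4.6]
finger_gap: 0.1
grip_force: 6.6
```

```bash
python3 -m handwheel '{"series": [[[2.4,0,0,0,0,0,0],[2.4,-6,0,0,0,0,0],[2.4,-12,0,0,0,0,0],[2.4,-18,0,0,0,0,0],[2.4,-25,0,0,0,0,0],[2.0,-25,0,0,0,0,0],[1.5,-25,0,0,0,0,0],[1.3,-25,0,0,0,0,0],[1.1,-25,0,0,0,0,0],[1.0,-25,0,0,0,0,0]]]}'
```

```text
time: 12.5
tool_pos: [439.8, -380.8, 91.0]
tcp_rot: [179.9, -0.2, 168.7]
ft_force: [-9.4, 1.5, 4.2]
finger_gap: -0.1
grip_force: 4.8
```

```bash
python3 -m handwheel '{"series": [[[-0.1,0,0,0,0,0,0],[-0.2,0,0,0,0,0,0],[-0.3,0,0,0,0,0,0],[-0.4,0,0,0,0,0,0]]]}'
```

```text
time: 13.0
tool_pos: [442.4, -382.0, 90.8]
tcp_rot: [180.0, -0.3, 168.7]
ft_force: [-11.6, 0.3, 3.2]
finger_gap: -0.6
grip_force: 6.2
```

```bash
python3 -m handwheel '{"series": [[[-0.15,0,0,0,0,0,0],[-0.3,0,0,0,0,0,0],[-0.45,0,0,0,0,0,0],[-0.6,0,0,0,0,0,0],[-0.75,0,0,0,0,0,0],[-0.9,0,0,0,0,0,0],[-1.05,0,0,0,0,0,0],[-1.2,0,0,0,0,0,0],[-1.35,0,0,0,0,0,0],[-1.5,0,0,0,0,0,0]]]}'
python3 - <<'E'
from h import *
x=status.sense();R,c=box(-11.4,(546.3,-276));print((x["tool_pos"]-c)@R)
E
```

```text
time: 14.25
tool_pos: [456.3, -385.3, 90.1]
tcp_rot: [-180.0, -0.4, 168.6]
ft_force: [-16.0, -4.1, 0.2]
finger_gap: -0.0
grip_force: 6.9
[ -66.63870321 -124.91164786   90.10175949]
```

```bash
python3 -m handwheel '{"series": [[[2.4,0,0,0,0,0,0],[2.4,6,0,0,0,0,0],[2.4,12,0,0,0,0,0],[2.4,18,0,0,0,0,0],[2.4,25,0,0,0,0,0],[1.8,25,0,0,0,0,0],[1.4,25,0,0,0,0,0],[1.2,25,0,0,0,0,0],[1.1,25,0,0,0,0,0],[1.0,25,0,0,0,0,0],[0.9,25,0,0,0,0,0],[0.8,25,0,0,0,0,0]]]}'
```

```text
time: 15.75
tool_pos: [497.7, -140.1, 90.0]
tcp_rot: [180.0, -0.4, 168.5]
ft_force: [-12.0, 3.5, 3.6]
finger_gap: 0.1
grip_force: 6.2
```

```bash
python3 -m handwheel '{"series": [[[-0.1,0,0,0,0,0,0],[-0.22,0,0,0,0,0,0],[-0.34,0,0,0,0,0,0],[-0.46,0,0,0,0,0,0],[-0.58,0,0,0,0,0,0],[-0.7,0,0,0,0,0,0],[-0.82,0,0,0,0,0,0],[-0.94,0,0,0,0,0,0],[-1.06,0,0,0,0,0,0],[-1.18,0,0,0,0,0,0],[-1.3,0,0,0,0,0,0],[-1.4,0,0,0,0,0,0]]]}'
python3 - <<'E'
from h import *
x=status.sense();R,c=box(-11.4,(546.3,-276));print((x["tool_pos"]-c)@R)
E
```

```text
time: 17.25
tool_pos: [510.7, -141.9, 89.1]
tcp_rot: [179.9, -0.5, 168.5]
ft_force: [-11.4, 7.7, 2.9]
finger_gap: -0.2
grip_force: 6.8
[-61.40493149 124.42814754  89.12853732]
```

```bash
python3 -m handwheel '{"series": [[[-0.12,0,0,0,0,0,0],[-0.24,0,0,0,0,0,0],[-0.36,0,0,0,0,0,0],[-0.48,0,0,0,0,0,0]]]}'
python3 -m handwheel '{"series": [[[2.4,0,0,0,0,0,0],[2.4,-6,0,0,0,0,0],[2.4,-12,0,0,0,0,0],[2.4,-18,0,0,0,0,0],[2.4,-25,0,0,0,0,0],[1.7,-25,0,0,0,0,0],[1.3,-25,0,0,0,0,0],[1.2,-25,0,0,0,0,0],[1.1,-25,0,0,0,0,0],[1.0,-25,0,0,0,0,0],[0.9,-25,0,0,0,0,0],[0.8,-25,0,0,0,0,0]]]}'
python3 - <<'E'
from h import *
x=status.sense();R,c=box(-11.4,(546.3,-276));print((x["tool_pos"]-c)@R)
E
```

```text
time: 17.75
tool_pos: [515.2, -142.6, 88.9]
tcp_rot: [179.9, -0.6, 168.5]
ft_force: [-12.9, 6.3, -0.1]
finger_gap: 0.2
grip_force: 6.7
time: 19.25
tool_pos: [459.7, -385.0, 90.3]
tcp_rot: [180.0, -0.4, 168.7]
ft_force: [-13.7, -0.9, 3.4]
finger_gap: -0.1
grip_force: 6.3
[ -63.34798706 -124.0161299    90.32774363]
```

```bash
python3 -m handwheel '{"series": [[[-0.12,0,0,0,0,0,0],[-0.24,0,0,0,0,0,0],[-0.36,0,0,0,0,0,0],[-0.48,0,0,0,0,0,0],[-0.6,0,0,0,0,0,0],[-0.72,0,0,0,0,0,0],[-0.84,0,0,0,0,0,0],[-0.96,0,0,0,0,0,0],[-1.08,0,0,0,0,0,0],[-1.2,0,0,0,0,0,0],[-1.32,0,0,0,0,0,0],[-1.44,0,0,0,0,0,0]]]}'
python3 - <<'E'
from h import *
x=status.sense();R,c=box(-11.4,(546.3,-276));print((x["tool_pos"]-c)@R)
E
```

```text
time: 20.75
tool_pos: [473.2, -388.1, 89.8]
tcp_rot: [180.0, -0.4, 168.7]
ft_force: [-14.5, -2.4, 0.7]
finger_gap: 0.1
grip_force: 6.9
[ -49.47828891 -124.29060883   89.83646162]
```

```bash
python3 -m handwheel '{"series": [[[2.2,0,0,0,0,0,0],[2.2,6,0,0,0,0,0],[2.2,12,0,0,0,0,0],[2.2,18,0,0,0,0,0],[2.2,25,0,0,0,0,0],[1.5,25,0,0,0,0,0],[1.1,25,0,0,0,0,0],[1.0,25,0,0,0,0,0],[0.9,25,0,0,0,0,0],[0.8,25,0,0,0,0,0],[0.7,25,0,0,0,0,0],[0.6,25,0,0,0,0,0]]]}'
python3 -m handwheel '{"series": [[[-0.12,0,0,0,0,0,0],[-0.24,0,0,0,0,0,0],[-0.36,0,0,0,0,0,0],[-0.48,0,0,0,0,0,0],[-0.6,0,0,0,0,0,0],[-0.72,0,0,0,0,0,0],[-0.84,0,0,0,0,0,0],[-0.96,0,0,0,0,0,0],[-1.08,0,0,0,0,0,0],[-1.2,0,0,0,0,0,0],[-1.32,0,0,0,0,0,0],[-1.44,0,0,0,0,0,0]]]}'
python3 - <<'E'
from h import *
x=status.sense();R,c=box(-11.4,(546.3,-276));print((x["tool_pos"]-c)@R)
E
```

```text
time: 22.25
tool_pos: [516.8, -143.7, 90.2]
tcp_rot: [180.0, -0.4, 168.5]
ft_force: [-11.8, 5.0, 3.9]
finger_gap: 0.4
grip_force: 6.2
time: 23.75
tool_pos: [530.1, -145.5, 89.2]
tcp_rot: [179.9, -0.5, 168.5]
ft_force: [-11.7, 8.0, 2.4]
finger_gap: -0.0
grip_force: 6.9
[-41.71191964 124.76152845  89.23748208]
```

```bash
python3 -m handwheel '{"series": [[[2.2,0,0,0,0,0,0],[2.2,-6,0,0,0,0,0],[2.2,-12,0,0,0,0,0],[2.2,-18,0,0,0,0,0],[2.2,-25,0,0,0,0,0],[1.5,-25,0,0,0,0,0],[1.1,-25,0,0,0,0,0],[1.0,-25,0,0,0,0,0],[0.9,-25,0,0,0,0,0],[0.8,-25,0,0,0,0,0],[0.7,-25,0,0,0,0,0],[0.6,-25,0,0,0,0,0]]]}'
python3 -m handwheel '{"series": [[[-0.12,0,0,0,0,0,0],[-0.24,0,0,0,0,0,0],[-0.36,0,0,0,0,0,0],[-0.48,0,0,0,0,0,0],[-0.6,0,0,0,0,0,0],[-0.72,0,0,0,0,0,0],[-0.84,0,0,0,0,0,0],[-0.96,0,0,0,0,0,0],[-1.08,0,0,0,0,0,0],[-1.2,0,0,0,0,0,0],[-1.32,0,0,0,0,0,0],[-1.44,0,0,0,0,0,0]]]}'
python3 - <<'E'
from h import *
x=status.sense();R,c=box(-11.4,(546.3,-276));print((x["tool_pos"]-c)@R)
E
```

```text
time: 25.25
tool_pos: [476.4, -388.4, 90.6]
tcp_rot: [180.0, -0.3, 168.7]
ft_force: [-12.9, -1.2, 2.5]
finger_gap: 0.2
grip_force: 6.3
time: 26.75
tool_pos: [489.8, -391.4, 90.0]
tcp_rot: [180.0, -0.4, 168.7]
ft_force: [-13.2, -0.5, 0.1]
finger_gap: -0.2
grip_force: 6.6
[ -32.54698699 -124.28547691   89.97391075]
```

```bash
python3 -m handwheel '{"series": [[[2.2,0,0,0,0,0,0],[2.2,6,0,0,0,0,0],[2.2,12,0,0,0,0,0],[2.2,18,0,0,0,0,0],[2.2,25,0,0,0,0,0],[1.5,25,0,0,0,0,0],[1.2,25,0,0,0,0,0],[1.1,25,0,0,0,0,0],[1.0,25,0,0,0,0,0],[0.9,25,0,0,0,0,0],[0.8,25,0,0,0,0,0],[0.7,25,0,0,0,0,0]]]}'
python3 -m handwheel '{"series": [[[-0.12,0,0,0,0,0,0],[-0.24,0,0,0,0,0,0],[-0.36,0,0,0,0,0,0],[-0.48,0,0,0,0,0,0],[-0.6,0,0,0,0,0,0],[-0.72,0,0,0,0,0,0],[-0.84,0,0,0,0,0,0],[-0.96,0,0,0,0,0,0]]]}'
python3 - <<'E'
from h import *
x=status.sense();R,c=box(-11.4,(546.3,-276));print((x["tool_pos"]-c)@R)
E
```

```text
time: 28.25
tool_pos: [532.0, -147.0, 90.0]
tcp_rot: [180.0, -0.4, 168.5]
ft_force: [-11.3, 4.4, 4.3]
finger_gap: 0.0
grip_force: 6.3
time: 29.25
tool_pos: [540.9, -148.3, 89.4]
tcp_rot: [179.9, -0.5, 168.5]
ft_force: [-10.7, 6.1, 2.6]
finger_gap: 0.3
grip_force: 6.6
[-30.50643113 124.13364907  89.37865624]
```

```bash
python3 -m handwheel '{"series": [[[-0.1,0,0,0,0,0,0],[-0.2,0,0,0,0,0,0]]]}';python3 -m handwheel '{"series": [[[-0.08,0,0,0,0,0,0],[-0.16,0,0,0,0,0,0]]]}'
python3 - <<'E'
from h import *
x=status.sense();R,c=box(-11.4,(546.3,-276));print((x["tool_pos"]-c)@R)
E
```

```text
time: 29.5
tool_pos: [542.8, -148.6, 89.3]
tcp_rot: [179.9, -0.5, 168.5]
ft_force: [-12.4, 7.4, 2.7]
finger_gap: 0.1
grip_force: 6.7
time: 29.75
tool_pos: [544.4, -148.8, 89.2]
tcp_rot: [179.9, -0.5, 168.5]
ft_force: [-12.0, 6.7, 2.7]
finger_gap: 0.1
grip_force: 6.7
[-27.02348896 124.35047663  89.23015019]
```

Left is at about -27. Next I bring the right end up, going gently towards the expected stop.

```bash
python3 -m handwheel '{"series": [[[2.2,0,0,0,0,0,0],[2.2,-6,0,0,0,0,0],[2.2,-12,0,0,0,0,0],[2.2,-18,0,0,0,0,0],[2.2,-25,0,0,0,0,0],[1.3,-25,0,0,0,0,0],[0.8,-25,0,0,0,0,0],[0.7,-25,0,0,0,0,0],[0.6,-25,0,0,0,0,0],[0.5,-25,0,0,0,0,0],[0.4,-25,0,0,0,0,0]]]}'
python3 -m handwheel '{"series": [[[-0.1,0,0,0,0,0,0],[-0.2,0,0,0,0,0,0],[-0.3,0,0,0,0,0,0]]]}';python3 -m handwheel '{"series": [[[-0.07,0,0,0,0,0,0],[-0.14,0,0,0,0,0,0]]]}'
python3 - <<'E'
from h import *
x=status.sense();R,c=box(-11.4,(546.3,-276));print((x["tool_pos"]-c)@R)
E
```

```text
time: 31.12
tool_pos: [492.6, -391.9, 90.6]
tcp_rot: [180.0, -0.3, 168.7]
ft_force: [-13.1, -0.4, 3.6]
finger_gap: -0.1
grip_force: 6.3
time: 31.5
tool_pos: [495.4, -392.7, 90.5]
tcp_rot: [180.0, -0.3, 168.7]
ft_force: [-12.8, -0.8, 3.0]
finger_gap: 0.2
grip_force: 6.6
time: 31.75
tool_pos: [496.7, -393.0, 90.4]
tcp_rot: [180.0, -0.3, 168.7]
ft_force: [-13.4, -1.2, 1.5]
finger_gap: 0.1
grip_force: 6.4
[ -25.54240618 -124.45502068   90.39716771]
```

```bash
for i in 1 2; do python3 -m handwheel '{"series": [[[-0.06,0,0,0,0,0,0],[-0.12,0,0,0,0,0,0]]]}' | grep -E "pos|ft"; done
python3 - <<'E'
from h import *
x=status.sense();R,c=box(-11.4,(546.3,-276));print((x["tool_pos"]-c)@R,x["ft_force"])
E
```

```text
tool_pos: [497.8, -393.2, 90.3]
ft_force: [-15.1, -2.1, 2.5]
tool_pos: [497.9, -393.3, 90.2]
ft_force: [-20.7, -0.5, 7.1]
[ -24.30956795 -124.53076199   90.22374751] [-20.68417212  -0.4967649    7.13540934]
```

```bash
python3 -m handwheel '{"series": [[[2,0,0,0,0,0,0],[2,6,0,0,0,0,0],[2,12,0,0,0,0,0],[2,18,0,0,0,0,0],[2,25,0,0,0,0,0],[1.0,25,0,0,0,0,0],[0.6,25,0,0,0,0,0],[0.5,25,0,0,0,0,0],[0.4,25,0,0,0,0,0],[0.3,25,0,0,0,0,0],[0.24,25,0,0,0,0,0]]]}'
python3 -m handwheel '{"series": [[[-0.06,0,0,0,0,0,0],[-0.12,0,0,0,0,0,0]]]}' | grep -E "pos|ft"
python3 -m handwheel '{"series": [[[-0.04,0,0,0,0,0,0]]]}' | grep -E "pos|ft"
python3 - <<'E'
from h import *
x=status.sense();R,c=box(-11.4,(546.3,-276));print((x["tool_pos"]-c)@R,x["ft_force"])
E
```

```text
time: 33.62
tool_pos: [545.6, -149.8, 90.1]
tcp_rot: [180.0, -0.4, 168.5]
ft_force: [-12.3, 5.9, 4.9]
finger_gap: -0.1
grip_force: 6.3
tool_pos: [546.6, -149.8, 90.0]
ft_force: [-11.1, 5.1, 3.8]
tool_pos: [546.9, -149.9, 89.9]
ft_force: [-11.8, 5.4, 3.6]
[-24.32517879 123.75324413  89.94010101] [-11.82776156   5.38975835   3.57366268]
```

```bash
for i in 1 2; do python3 -m handwheel '{"series": [[[-0.04,0,0,0,0,0,0]]]}' | grep -E "pos|ft"; done
```

```text
tool_pos: [547.3, -149.9, 90.0]
ft_force: [-11.7, 5.5, 3.2]
tool_pos: [547.7, -149.9, 89.9]
ft_force: [-12.2, 5.3, 3.8]
```

```bash
python3 -m handwheel '{"series": [[[-0.04,0,0,0,0,0,0]]]}' | grep -E "pos|ft"; python3 -m handwheel '{"series": [[[0,0,0,0,0,0,0]]]}' | grep -E "pos|ft"
```

```text
tool_pos: [548.0, -150.0, 89.9]
ft_force: [-12.1, 6.0, 3.4]
tool_pos: [548.2, -150.0, 89.9]
ft_force: [-10.8, 5.6, 3.6]
```

```bash
for i in 1 2; do python3 -m handwheel '{"series": [[[-0.04,0,0,0,0,0,0]]]}' | grep -E "pos|ft"; done
```

```text
tool_pos: [548.5, -150.1, 89.9]
ft_force: [-11.3, 6.5, 4.4]
tool_pos: [548.8, -150.1, 89.8]
ft_force: [-13.3, 6.0, 3.9]
```

```bash
python3 -m handwheel '{"series": [[[-0.04,0,0,0,0,0,0]]]}' | grep -E "pos|ft"
```

```text
tool_pos: [548.8, -150.1, 89.7]
ft_force: [-15.0, 5.4, 5.6]
```

```bash
python3 -m handwheel '{"series": [[[-0.04,0,0,0,0,0,0]]]}' | grep -E "pos|ft"
```

```text
tool_pos: [548.8, -150.2, 89.7]
ft_force: [-17.1, 6.3, 7.0]
```

```bash
python3 -m handwheel '{"series": [[[2,0,0,0,0,0,0],[2,-6,0,0,0,0,0],[2,-12,0,0,0,0,0],[2,-18,0,0,0,0,0],[2,-25,0,0,0,0,0],[1.2,-25,0,0,0,0,0],[0.8,-25,0,0,0,0,0],[0.7,-25,0,0,0,0,0],[0.6,-25,0,0,0,0,0],[0.5,-25,0,0,0,0,0],[0.4,-25,0,0,0,0,0]]]}' | grep -E "pos|ft|time"
python3 -m handwheel '{"series": [[[-0.05,0,0,0,0,0,0],[-0.05,0,0,0,0,0,0]]]}' | grep -E "pos|ft"
```

```text
time: 36.38
tool_pos: [497.9, -392.8, 90.9]
ft_force: [-11.4, 2.7, 4.3]
tool_pos: [498.0, -392.9, 90.8]
ft_force: [-12.3, 3.0, 4.3]
```

```bash
python3 -m handwheel '{"series": [[[-0.05,0,0,0,0,0,0]]]}' | grep -E "pos|ft"; python3 -m handwheel '{"series": [[[-0.05,0,0,0,0,0,0],[-0.05,0,0,0,0,0,0]]]}' | grep -E "pos|ft"
```

```text
tool_pos: [498.0, -392.9, 90.7]
ft_force: [-14.7, 3.8, 5.0]
tool_pos: [498.0, -392.9, 90.5]
ft_force: [-15.2, 4.0, 5.7]
```

```bash
python3 -m handwheel '{"series": [[[2,0,0,0,0,0,0],[3,0,-5,0,0,0,0],[3,6,-11,0,0,0,0],[3,12,-15,0,0,0,0],[3,40,-15,0,0,0,0],[3,40,-15,0,0,0,0],[3,40,-15,0,0,0,0],[3,40,-15,0,0,0,0],[3,40,-15,0,0,0,0],[3,40,-15,0,0,0,0]]]}' | grep -E "pos|ft|time"
python3 - <<'E'
from h import *
s=eyes.snapshot("side");t=eyes.snapshot("top")
def cr(d,x0,y0,x1,y1,f): return cv2.resize(d["img"][y0:y1,x0:x1,::-1],None,fx=f,fy=f,interpolation=cv2.INTER_CUBIC)
o=np.zeros((600,800,3),np.uint8)
o[:300,:350]=cr(t,285,138,425,258,2.5);o[:440,355:795]=cr(s,195,115,305,225,4);o[310:310+200,:340]=cr(t,190,185,275,235,4);cv2.imwrite("pics/p10.png",o)
E
```

```text
time: 38.25
tool_pos: [550.9, 8.2, 242.0]
ft_force: [0.2, -1.1, -0.2]
```

View pics/p10.png

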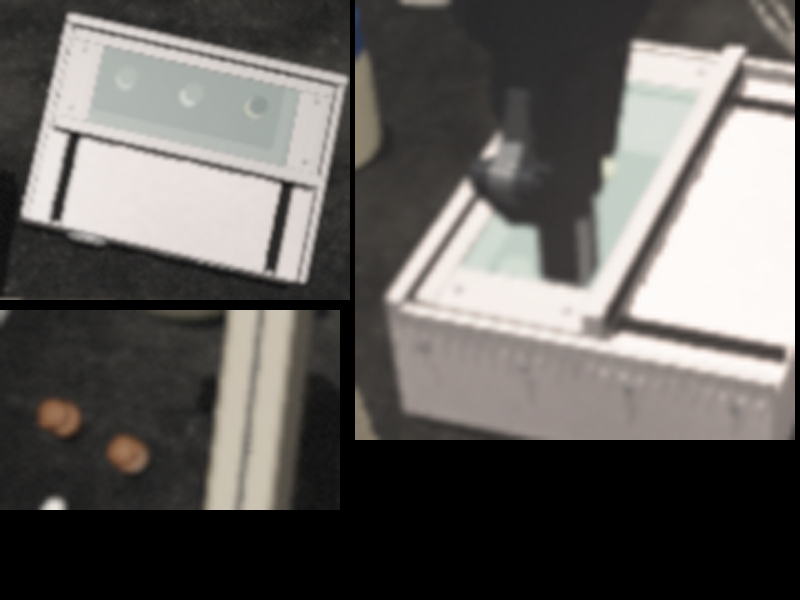

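The lid lies against the stop along its whole far edge, and all three vials stand in line under the glass at (127,77), (190,95) and (257,105). The gripper is clear of everything.

```bash
python3 -c "
from bench import r
print(r.hand_in())"
```

```text
the job is handed in; nothing more can be done
None
```

The job is handed in at about 38 s: the vial stands upright in the middle hole and the lid is closed, with both ends felt firm against the far stop. The hardest push read about 21–22 N in total at the wrist (20.7 N along x plus about 7 N vertical), right at the 21 N glass limit, and the amber bottle was never touched.

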